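# Stopper a jar in the tap-down press

### The arm

A 6-joint arm with a two-finger parallel gripper is mounted at the origin on the work surface. World frame = base frame: x ahead of the robot, y to its left, z up, the work surface at z = 0. Lengths are in m, angles in degrees, forces in N, time in s.
With the tool pointing down it reaches from about 0.3 to 0.75 m from the base axis. Payload 8.5 kg.
Tool frame: the origin (TCP) lies midway between the tips of the shut fingers; the grasp point (between the pads) lies 19 mm behind it; z points along the fingers, y is the line along which they close (so a half turn about z gives the same grasp; the last joint's range is limited). The gripper opens to 85 mm and grips with 20 to 120 N. Pads are 22 mm wide; open, the fingers measure 114 mm over their backs; the gripper's body (76 mm by 85 mm) begins 54 mm behind the grasp point. The pads swing forward as they close: fully open they stand 13 mm farther back than shut.
Start: joints at [-78.799, 21.807, 74.336, -0, 83.858, -12.336], TCP at [0.22, -0.504, 0.231] pointing down, gripper open.
Joint ranges: [-178.18, 178.18], [-50.72, 133.34], [12.68, 142.11], [-81.47, 261.47], [9.98, 163.14], [-165.26, 165.26]. Speed limits (degrees/s): [136.94, 136.94, 180, 180, 180, 180].

### API

Orientations are given as a 3x3 rotation matrix whose columns are the frame's x, y, z axes.
In Python, from rig import env gives the robot as it stands. The module is installed in compiled form; this text tells all that it offers.
- The arm moves only by the tool jog_arm, never from a script. Its argument "targets" is a list of rows, each a list of 6 numbers: the shift along the tool's x, y, z in cm, then the turn, a rotation vector about the tool's x, y, z in degrees. A call has 1 to 8 rows; each row is the pose to reach, as a shift and turn from the pose commanded when the call began, along the tool's axes at that moment; what a row does not reach only later rows make up. A row lasts 1/12 s, in which the tool goes at most 41.7 mm and 7.16 degrees, less where a joint would pass 70% of its speed; a pose out of reach is approached as far as the arm can. A call with a gripper value outside its range is refused whole. "hand" is the opening, from 0 (shut) to 1 (fully open), set as the call begins (left out, the last holds). The fingers move at their own pace and stop on an object; "newtons" is the grip in N (left out, the last holds). Time passes only in rows, so rows that repeat a pose let the fingers close. It gives the time, the measured TCP pose, the force, the opening and the grip force at its end, in the units of the state.
- env.observe(): the state, without advancing time (a new reading comes with each control period).
- env.get_image(name): name is "side" or "top" or "wrist"; returns a dict with "frame" (420x560x3 uint8, red, green, blue), "depth" (420x560 float32, m along the optical axis (not along the pixel's ray), 0 where there is no reading), "fovy" (degrees; the focal length in pixels is half the picture's height over the tangent of half this angle, whatever the lens; pixels are square), "cx", "cy" (the principal point, pixels), "k1" (the pictures are not rectified: a ray, as slopes to the right and down, at radius r is drawn at 1 + k1 r^2 times it, then the intrinsics apply), "cam_to_world" (4x4, takes a point from camera to world coordinates). Camera axes: x right, y down, z forward; pixel columns grow to the right and rows downward; lengths in m; the calibration is good to about 2 mm. A picture is of the moment at which its call begins.
- env.close_job(): hands the job in; it is judged then, once.
Trained networks look in the newest picture that a camera, given by its name, has taken for a name from the list of things; names that differ only in an ending like _2 or _b are one class to them, and where a whole thing is asked for, a point or a joint stands for the part that bears it (a point fixed in the world has none). Each returns a list of dicts, best first, with "score" (0 to 1); they miss things now and then, are a little off and sometimes report something else, mostly with a low value. They report only what shows in the picture. A call takes as long as a camera call. They do not tell look-alikes from the thing itself.
- env.regions_of(camera, target): "pixels" (420x560 bool, what is visible of it) and "point" ([row, column] in pixels, amid what is visible of it).
The state is a dict: "time_s": time; "q": joint angles; "qvel": joint speeds; "joint_efforts": joint torques, N m; "position": TCP position; "tool_rot": TCP orientation; "ft_force": force on the tool from outside, world axes, zero at the start; "wrist_torque": the same for the moment, N m; "grip_width": finger opening in m; "gripper_force": force on a finger pad.
Only numpy, scipy, OpenCV 4.12 (cv2) and the standard library are available. Lean on these libraries where they do the work, as an engineer would, in place of code of your own. Each camera call takes 0.05 s, during which the arm holds its last target. There are 200 camera calls.

### The job

Slide the jar whose cork still stands up out of its neck along the press's base board, keeping it upright, until it is seated against the V-stop right under the sprung ram. Then strike the ram's head down with the pounder - a brisk tap or several, never with your fingers, and easing off as soon as it lands hard so that the glass does not crack - until the cork is fully home on the jar's rim. Leave the jar there, stand the pounder back on the worktop off the press, and leave the other kitchen things alone.

Things in the scene. Friction and masses are not known exactly. Their poses are not given: they have to be found in the camera images.
- press: Wooden portal press, fixed. Origin: on the worktop under the ram's axis; x from its open front to the V-stop behind. Base board 160 wide, 12 thick, x=-220 to 80. Posts (24 x 22) at y=+-58, 94 clear between; bridge (32 in x) across them, 140 to 164 above the worktop, carries the ram. V-stop: two 30 high blocks at 90 degrees that stop and centre a 64 mm jar under the ram.
- press_seat (a point): Point on top of the base board (12 mm above the worktop) on the ram's axis: the centre of the jar's underside when the jar is seated against the V-stop. Axes as the press.
- ram (a joint): Vertical travel of the steel ram, m: 0 = up (sprung), grows downwards, stop at 0.028. Springs back by itself; takes 2 N at the start and about 4 N at 0.023. Its foot, a stiff rubber pad (32 dia, 10 N/mm), hangs 130 above the worktop at 0, so it meets the cork after 7 to 12 mm and brings it home at about 0.023.
- ram_top (a point): Centre of the flat top of the ram's round steel head (40 dia, 14 thick), 206 mm above the worktop when the ram is up: the place to strike. Moves with the ram; z up.
- jar: The jar to close: round clear glass jar, 64 dia up to 68, neck 50 dia up to its rim at 85 mm; 0.26 to 0.43 kg. Origin: centre of its underside; z up. Starts on the base board, 85 to 125 mm in front of the seat. Slides on the board.
- stopper_top (a point): Centre of the top of this jar's cork (head 46 dia, 10 thick, stands above the neck). Starts 106 to 111 mm above the jar's underside; 95 mm when fully home, its head resting on the rim. Tight: 6 to 7 N moves it down (so about 11 N in all on the ram), it stays where driven, then stops hard; the glass cracks over 45 N (driven on 4 mm past home, or landing home at 0.2 m/s).
- pounder: Meat pounder, the mallet of this kitchen, 0.36 to 0.54 kg, standing on its flat face: round steel head 60 dia, 45 tall, collar 34 dia up to 51, then an upright round wooden handle 28 dia up to 135 mm. Origin: centre of its striking face (underside); z up along the handle.
- pounder_grip (a point): On the handle's axis, 95 mm above the striking face: where to grasp it from above, from any side.
- pounder_head (a point): Centre of the pounder's head, 22.5 mm above its striking face.
- jar_b: Bystander: same jar, already closed. Origin: centre of its underside.
- jar_c: Bystander: same jar, already closed. Origin: centre of its underside.
- pepper_mill: Bystander: turned wooden pepper mill, 54 dia, 150 tall. Origin: centre of its underside.
- mug: Bystander: white mug, 80 dia, 90 tall, handle on its y side. Origin: centre of its underside.
- spice: Bystander: spice jar, 44 dia, 100 tall. Origin: centre of its underside.
- spare_cork: Bystander: loose cork, 46 dia, 34 tall. Origin: centre of its underside.
- spoon: Bystander: wooden spoon lying on the worktop. Origin: centre of its underside.
There are look-alikes about, which are no part of the job. Leave any green, turquoise or yellow look-alike of the jar alone.

How it is judged (in metres and radians):
On the way, in this order (a step that is already met when the one before it is completed fails the run):
1. the jar, upright with its cork still standing proud, is slid home under the ram, within 6 mm (horizontal distance between jar and press_seat below 0.006 m and angle between jar's own z axis and vertical below 0.06 rad and z of stopper_top in the frame of jar above 0.104 m), for 0.2 s.
2. a blow of the pounder sends the ram down (faster than 0.05 m/s) with the jar seated (horizontal distance between jar and press_seat below 0.006 m and value of joint ram above 0.003 m and velocity of joint ram above 0.05 m/s and horizontal distance between pounder_head and ram_top below 0.05 m).
At the end, for the whole second after the job is handed in: The jar stands upright within 6 mm of the seat under the ram, its cork within 1.8 mm of fully home, the ram sprung back up; the pounder stands upright at rest on the worktop, its head over 120 mm from the ram's axis (horizontal distance between jar and press_seat below 0.006 m and angle between jar's own z axis and vertical below 0.06 rad and z of stopper_top in the frame of jar between 0.09 and 0.0968 m and value of joint ram below 0.004 m and height (world z) of pounder_head below 0.033 m and angle between pounder's own z axis and vertical below 0.1 rad and horizontal distance between pounder_head and press_seat above 0.12 m and linear speed of each of pounder, jar below 0.02 m/s); the robot touches nothing.
It fails at once if the ram is touched by the robot itself (contact force between any of the fingers, the arm and ram above 1 N).
It fails at once if the pounder strikes the jar or its cork directly (contact force between pounder and jar above 2 N).
It fails at once if the jar is tipped (angle between jar's own z axis and vertical above 0.35 rad).
It fails at once if the glass cracks: the ram bears on the cork with more than 45 N (contact force between ram and jar above 45 N).
It fails at once if a bystander is moved more than 30 mm (distance of any of jar_b, jar_c, pepper_mill, mug, spice, spare_cork, spoon from where it was at the start of the episode above 0.03 m).
It also fails if it takes over 70 s, if anything falls off the work surface, if the arm or the gripper's body presses on something with over 40 N, if the wrist force passes 120 N, or if a joint passes its speed limit or range.

## Working session

There is one attempt and no reset: what is moved stays moved. The work goes in short steps, Python scripts to look and compute and a tool call to move; the robot and the scene stay as the last step left them, time stands still between calls to the robot, and variables do not carry over. Pictures are saved under pics/ and viewed, at most 10 in all, crops included, and the job is handed in when it is done.

Besides the shell and the picture viewer there is one more tool, called after "Call:" by a JSON object that holds its "fn" and its "kwargs", one argument or row to a line. jog_arm: Moves the arm, as the interface text tells. Its arguments: {"type":"object","properties":{"targets":{"type":"array","items":{"type":"array","items":{"type":"number"}}},"hand":{"type":"number"},"newtons":{"type":"number"}},"required":["targets"]}

```bash
mkdir -p pics; cat > h.py <<'E'
import numpy as np, cv2
from rig import env
np.set_printoptions(precision=4,suppress=True)
def cloud(im):
    h,w=im["depth"].shape; f=h/2/np.tan(np.radians(im["fovy"])/2)
    K=np.array([[f,0,im["cx"]],[0,f,im["cy"]],[0,0,1]])
    u,v=np.meshgrid(np.arange(w),np.arange(h))
    p=cv2.undistortPoints(np.stack([u,v],-1).reshape(-1,1,2).astype(np.float64),K,np.array([im["k1"],0,0,0.])).reshape(h,w,2)
    d=im["depth"]; P=np.dstack([p[...,0]*d,p[...,1]*d,d,np.ones_like(d)])
    W=(P@im["cam_to_world"].T)[...,:3]; W[d<=0]=np.nan
    return W
def save(im,n): cv2.imwrite("pics/"+n,im["frame"][...,::-1])
E
python3 - <<'E'
from h import *
s=env.observe(); print(s["time_s"],s["position"],s["tool_rot"],s["grip_width"])
for c in ["top","side"]:
    im=env.get_image(c); save(im,c+"0.png"); W=cloud(im)
    np.savez(c+"0.npz",W=W,f=im["frame"],d=im["depth"],M=im["cam_to_world"])
    print(c,im["fovy"],im["k1"],im["cam_to_world"][:3,3],im["cam_to_world"][:3,2])
    for t in ["press","ram","jar","pounder","stopper_top","pepper_mill","mug","spice","spare_cork","spoon"]:
        for r in env.regions_of(c,t)[:5]:
            m=r["pixels"]; Q=W[m]; Q=Q[~np.isnan(Q[:,0])]
            print(t,round(r["score"],2),np.round(r["point"]),m.sum(),np.median(Q,0) if len(Q) else None, np.nanpercentile(Q,97,axis=0) if len(Q) else None, np.nanpercentile(Q,3,axis=0) if len(Q) else None)
E
```

```text
0.0 [ 0.2196 -0.5039  0.2307] [[ 0.9168  0.3994 -0.0003]
 [ 0.3994 -0.9168  0.0015]
 [ 0.0004 -0.0014 -1.    ]] 0.08573498610564068
top 56.67008921551175 -0.031328608240435145 [0.4196 0.0293 1.1599] [ 0.129  -0.0303 -0.9912]
press 0.78 [193. 276.] 4964 [ 0.6224 -0.0035  0.0127] [0.75   0.0906 0.2048] [ 0.473  -0.0876  0.0073]
ram 0.74 [157. 284.] 188 [ 0.68   -0.0206  0.2062] [ 0.697  -0.0032  0.209 ] [ 0.6631 -0.036   0.198 ]
jar 0.95 [217. 347.] 532 [ 0.5385 -0.2003  0.0835] [ 0.5738 -0.1791  0.1135] [ 0.5125 -0.2313 -0.0008]
jar 0.93 [147. 356.] 454 [ 0.7513 -0.2289  0.0829] [ 0.7829 -0.2065  0.0979] [ 0.7318 -0.2573  0.0269]
jar 0.74 [141. 201.] 493 [0.7606 0.221  0.0796] [0.7903 0.2483 0.0981] [0.7413 0.1973 0.0119]
jar 0.71 [215. 276.] 396 [0.5537 0.0075 0.1202] [0.5807 0.0323 0.1258] [ 0.5314 -0.0187  0.0569]
jar 0.7 [279. 285.] 422 [ 0.373  -0.0226  0.1085] [0.3985 0.0027 0.1136] [ 0.3437 -0.0524  0.0639]
pounder 0.82 [226. 162.] 427 [0.5159 0.3155 0.0471] [0.5444 0.3461 0.137 ] [0.4929 0.2978 0.0103]
pounder 0.3 [202. 427.] 179 [ 0.5951 -0.4608  0.0304] [ 0.6165 -0.4491  0.0
[... 2727 characters left out ...]
 [186. 350.] 463 [ 0.5528 -0.2974  0.0813] [ 0.6925 -0.2858  0.1433] [ 0.5385 -0.4948 -0.0003]
pepper_mill 0.44 [240. 185.] 634 [0.7531 0.2409 0.0619] [0.7829 0.2593 0.0961] [0.7401 0.2083 0.0088]
mug 0.62 [172. 336.] 612 [ 0.6839 -0.3744  0.0609] [ 0.7307 -0.3532  0.0904] [ 0.6563 -0.4323  0.0064]
spice 0.78 [304. 145.] 702 [0.6215 0.4652 0.065 ] [0.653  0.4805 0.102 ] [0.6132 0.4415 0.0046]
spare_cork 0.68 [181. 364.] 160 [ 0.5896 -0.4588  0.0134] [ 0.6215 -0.4453  0.0361] [ 0.573  -0.4986 -0.0007]
spoon 0.68 [372. 185.] 738 [0.4383 0.4953 0.0146] [0.5483 0.5221 0.0215] [0.3689 0.4667 0.0009]
spoon 0.61 [233. 291.] 732 [0.5466 0.0224 0.0788] [0.58   0.0381 0.124 ] [ 0.5284 -0.0099  0.018 ]
```

View pics/top0.png

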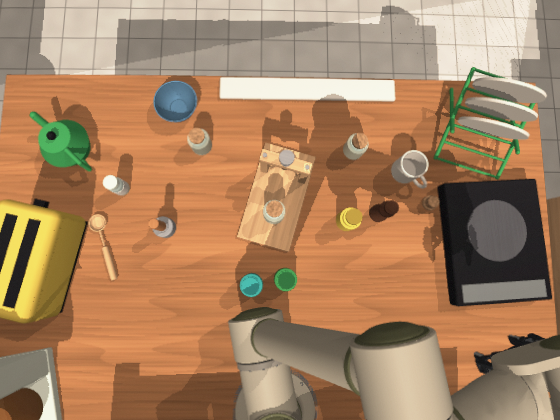

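View pics/side0.png

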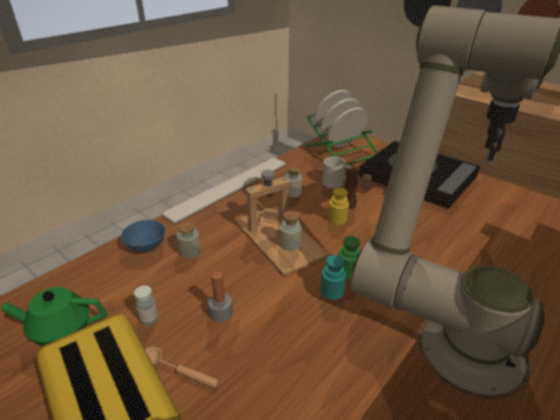

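The top view shows the press at about (193, 276), yawed, with the target jar on its board at (212, 274). The pounder is at (226, 162). The green, turquoise and yellow look-alikes are at (280, 286), (285, 250) and (217, 350). The side view agrees.

```bash
cat > fit.py <<'E'
from h import *
from scipy.optimize import least_squares
def circ(P,r=None):
    P=P[:,:2]; c=P.mean(0)
    if r: s=least_squares(lambda x:np.hypot(*(P-x).T)-r,c,loss="soft_l1",f_scale=.002).x; return s
    (c,R)=cv2.minEnclosingCircle(P.astype(np.float32)); return np.array(c),R
def sel(W,c,rad,z0,z1):
    return W[(np.hypot(W[...,0]-c[0],W[...,1]-c[1])<rad)&(W[...,2]>z0)&(W[...,2]<z1)]
E
python3 - <<'E'
from fit import *
for c in ["top","side"]:
    W=np.load(c+"0.npz")["W"]; print(c)
    for n,ce,rad,z0,z1 in [("ramtop",(.68,-.02),.035,.198,.216),("cork",(.561,.008),.035,.117,.13),("pounder top",(.512,.325),.03,.128,.142),("pounder head top",(.512,.325),.045,.040,.048)]:
        Q=sel(W,ce,rad,z0,z1); print(n,len(Q),Q.mean(0),(Q.min(0)+Q.max(0))/2,circ(Q),Q[:,2].std())
    for n,ce,rad,z0,z1,r in [("jarbody",(.561,.008),.045,.022,.075,.032),("cork side",(.561,.008),.035,.1,.117,.023),("handle",(.512,.325),.03,.06,.128,.014),("head",(.512,.325),.045,.008,.04,.03)]:
        Q=sel(W,ce,rad,z0,z1); print(n,len(Q),circ(Q,r))
    Q=sel(W,(.60,0),.28,.009,.0155); Q=Q[(abs(Q[:,1])<.12)]
    m=(W[...,2]>.0085)&(W[...,2]<.0155)&(abs(W[...,1])<.13)&(W[...,0]>.42)&(W[...,0]<.8)
    m=cv2.morphologyEx(m.astype(np.uint8),cv2.MORPH_OPEN,np.ones((3,3)))>0
    Q=W[m].astype(np.float32); print("board",len(Q),cv2.minAreaRect(Q[:,:2]),cv2.boxPoints(cv2.minAreaRect(Q[:,:2])))
    B=W[(W[...,2]>.155)&(W[...,2]<.172)&(abs(W[...,1])<.13)&(W[...,0]>.6)&(W[...,0]<.76)].astype(np.float32)
    print("bridge",len(B),cv2.minAreaRect(B[:,:2]))
E
```

```text
top
ramtop 197 [ 0.6806 -0.0211  0.2059] [ 0.6816 -0.022   0.2041] (array([ 0.6811, -0.0211]), 0.020325452089309692) 0.001960253095619644
cork 223 [0.5613 0.0077 0.1226] [0.5618 0.0074 0.1228] (array([0.5613, 0.0076]), 0.02278481051325798) 0.0018904933255495227
pounder top 93 [0.5184 0.3234 0.1346] [0.5188 0.3233 0.1335] (array([0.5183, 0.3241]), 0.014271307736635208) 0.002333742495431656
pounder head top 169 [0.5165 0.3192 0.0445] [0.5192 0.3246 0.0441] (array([0.5187, 0.325 ]), 0.0295197032392025) 0.0018804403230276412
jarbody 35 [0.562  0.0075]
cork side 4 [0.561  0.0052]
handle 63 [0.5189 0.3249]
head 58 [0.5191 0.3274]Traceback (most recent call last):
  File "<stdin>", line 11, in <module>
cv2.error: OpenCV(4.12.0) /io/opencv/modules/imgproc/src/convhull.cpp:143: error: (-215:Assertion failed) total >= 0 && (depth == CV_32F || depth == CV_32S) in function 'convexHull'
```

```bash
python3 - <<'E'
from fit import *
for c in ["top","side"]:
    W=np.load(c+"0.npz")["W"]; print(c)
    if c=="side":
      for n,ce,rad,z0,z1 in [("ramtop",(.68,-.02),.035,.198,.216),("cork",(.561,.008),.035,.117,.13),("pounder top",(.5185,.325),.03,.128,.142)]:
        Q=sel(W,ce,rad,z0,z1); print(n,len(Q),Q.mean(0),circ(Q))
      for n,ce,rad,z0,z1,r in [("jarbody",(.561,.008),.045,.022,.075,.032),("handle",(.5185,.325),.03,.06,.128,.014),("head",(.5185,.325),.045,.008,.04,.03)]:
        Q=sel(W,ce,rad,z0,z1); print(n,len(Q),circ(Q,r))
    R=lambda m:cv2.minAreaRect(np.ascontiguousarray(W[m][:,:2],np.float32))
    a=(abs(W[...,1])<.13)&(W[...,0]>.42)&(W[...,0]<.8)
    m=(W[...,2]>.0085)&(W[...,2]<.0155)&a
    m=cv2.morphologyEx(m.astype(np.uint8),cv2.MORPH_OPEN,np.ones((4,4)))>0
    print("board",m.sum(),R(m))
    b=(W[...,2]>.158)&(W[...,2]<.170)&a&(W[...,0]>.6); print("bridge",b.sum(),R(b))
E
```

```text
top
board 1807 ((nan, nan), (0.0, 0.0), 0.0)
bridge 503 ((0.6817562580108643, -0.021326065063476562), (0.13770048320293427, 0.03302405774593353), 73.9427261352539)
side
ramtop 96 [ 0.6759 -0.0189  0.2052] (array([ 0.6777, -0.019 ]), 0.021311474964022636)
cork 134 [0.5577 0.009  0.1224] (array([0.5589, 0.0069]), 0.02373453788459301)
pounder top 96 [0.5146 0.3274 0.1341] (array([0.5171, 0.3256]), 0.01512217428535223)
jarbody 290 [0.5606 0.0055]
handle 244 [0.5184 0.3249]
head 211 [0.5192 0.3252]
board 1736 ((0.6043055653572083, -0.0056544095277786255), (0.15450502932071686, 0.29549962282180786), 71.42816162109375)
bridge 288 ((0.6782621145248413, -0.02070438861846924), (0.13871879875659943, 0.03764185681939125), 73.5802993774414)
```

```bash
cat >> fit.py <<'E'
from scipy.spatial.transform import Rotation as Ro
D=np.array([np.cos(np.radians(-16.2)),np.sin(np.radians(-16.2)),0]); Z=np.array([0,0,1.]); RAM=np.array([.680,-.0205,0])
def Rtilt(t):
    t=np.radians(t); z=D*np.sin(t)-Z*np.cos(t); x=D*np.cos(t)+Z*np.sin(t); return np.stack([x,np.cross(z,x),z],1)
def row(p,R):
    s=env.observe(); T=np.array(s["tool_rot"]); q=np.array(s["position"])
    d=T.T@(np.array(p)-q)*100; w=Ro.from_matrix(T.T@R).as_rotvec(degrees=True)
    print("t",round(s["time_s"],2),"row",np.round(np.r_[d,w],2)); return s
E
python3 - <<'E'
from fit import *
im=env.get_image("wrist"); s=env.observe(); T=np.array(s["tool_rot"]); print("cam in tool",T.T@(im["cam_to_world"][:3,3]-s["position"]), T.T@im["cam_to_world"][:3,2])
c=np.array([.561,.007,0]); p=c-D*.085; p[2]=.19; print(p); row(p,Rtilt(32)); print("press-frame jar offset",(c-RAM)@D, (c-RAM)@np.cross(Z,D))
E
```

```text
cam in tool [ 0.0804  0.0006 -0.1415] [-0.3136  0.0015  0.9495]
[0.4794 0.0307 0.19  ]
t 1.15 row [ 45.18 -38.67   4.13 -11.09  30.7   38.68]
press-frame jar offset -0.12194720401163502 -0.0067918652625523455
```

```bash
cat >> fit.py <<'E'
def Rb(t): return Rtilt(t)@np.diag([-1.,-1,1])
JAR=np.array([.561,.007,0])
E
python3 - <<'E'
from fit import *
p=JAR-D*.065; p[2]=.2; row(p,Rb(24))
E
```

```text
t 1.15 row [  46.71  -37.39    3.13  -29.27  -10.58 -137.69]
```

Call:
{"fn": "jog_arm", "kwargs": {
  "targets": [
    [46.7,-37.4,3.1,-29.3,-10.6,-137.7],
    [46.7,-37.4,3.1,-29.3,-10.6,-137.7],
    [46.7,-37.4,3.1,-29.3,-10.6,-137.7],
    [46.7,-37.4,3.1,-29.3,-10.6,-137.7],
    [46.7,-37.4,3.1,-29.3,-10.6,-137.7],
    [46.7,-37.4,3.1,-29.3,-10.6,-137.7],
    [46.7,-37.4,3.1,-29.3,-10.6,-137.7],
    [46.7,-37.4,3.1,-29.3,-10.6,-137.7]
  ],
  "hand": 0.4
}}

```text
time_s: 1.82
position: [0.3752, -0.2078, 0.2143]
tool_rot: [[0.183, 0.977, 0.113], [0.97, -0.161, -0.18], [-0.158, 0.142, -0.977]]
ft_force: [0.9, -1.3, -0.3]
grip_width: 0.034
gripper_force: 0.0
```

```bash
python3 - <<'E'
from fit import *
p=JAR-D*.065; p[2]=.2; s=row(p,Rb(24)); print(s["q"],s["position"],s["grip_width"])
E
```

```text
t 1.82 row [ 25.09   8.09  -1.41 -17.3   -6.19 -81.49]
[-42.9091   6.0192 100.4647  -3.6046  61.71   -31.4882] [ 0.3752 -0.2078  0.2143] 0.03400255220110146
```

Call:
{"fn": "jog_arm", "kwargs": {
  "targets": [
    [25.1,8.1,-1.4,-17.3,-6.2,-81.5],
    [25.1,8.1,-1.4,-17.3,-6.2,-81.5],
    [25.1,8.1,-1.4,-17.3,-6.2,-81.5],
    [25.1,8.1,-1.4,-17.3,-6.2,-81.5],
    [25.1,8.1,-1.4,-17.3,-6.2,-81.5],
    [25.1,8.1,-1.4,-17.3,-6.2,-81.5],
    [25.1,8.1,-1.4,-17.3,-6.2,-81.5],
    [25.1,8.1,-1.4,-17.3,-6.2,-81.5]
  ]
}}

```text
time_s: 2.48
position: [0.5007, 0.0258, 0.1997]
tool_rot: [[-0.678, 0.662, 0.318], [0.644, 0.744, -0.178], [-0.355, 0.084, -0.931]]
ft_force: [-0.5, -0.2, -0.3]
grip_width: 0.0343
gripper_force: 0.0
```

```bash
python3 - <<'E'
from fit import *
p=JAR-D*.065; p[2]=.2; s=row(p,Rb(24)); print(s["q"],s["position"])
E
```

```text
t 2.48 row [  0.09  -0.19  -0.09  -5.32  -2.   -25.34]
[ -6.3543  12.15    97.6487 -10.5239  50.824  -48.5275] [0.5007 0.0258 0.1997]
```

Call:
{"fn": "jog_arm", "kwargs": {
  "targets": [
    [0.1,-0.2,-0.1,-5.3,-2,-25.3],
    [0.1,-0.2,-0.1,-5.3,-2,-25.3],
    [0.1,-0.2,-0.1,-5.3,-2,-25.3],
    [0.1,-0.2,-0.1,-5.3,-2,-25.3],
    [0.1,-0.2,-0.1,-5.3,-2,-25.3],
    [0.1,-0.2,-0.1,-5.3,-2,-25.3]
  ]
}}

```text
time_s: 2.98
position: [0.4972, 0.0218, 0.2005]
tool_rot: [[-0.874, 0.293, 0.389], [0.268, 0.956, -0.117], [-0.406, 0.002, -0.914]]
ft_force: [0.7, -0.4, 0.3]
grip_width: 0.034
gripper_force: 0.0
```

```bash
python3 - <<'E'
from fit import *
p=JAR-D*.062; p[2]=.055; s=row(p,Rb(24)); print(s["q"],s["position"])
p=JAR-D*.062+np.cross(Z,D)*.0034; p[2]=.055; s=row(p,Rb(24))
E
```

```text
t 2.98 row [ 5.61  0.34 13.43 -0.24 -0.03 -0.78]
[ -9.5964  10.004  101.2587  -4.1287  45.014  -80.2544] [0.4972 0.0218 0.2005]
t 2.98 row [ 5.61  0.68 13.43 -0.24 -0.03 -0.78]
```

Call:
{"fn": "jog_arm", "kwargs": {
  "targets": [
    [1.4,0.1,3.4,0,0,0],
    [2.8,0.2,6.7,0,0,0],
    [4.2,0.3,10,0,0,0],
    [5.6,0.3,13.4,0,0,-0.7],
    [5.6,0.3,13.4,0,0,-0.7],
    [5.6,0.3,13.4,0,0,-0.7]
  ]
}}

```text
time_s: 3.48
position: [0.501, 0.0242, 0.0544]
tool_rot: [[-0.879, 0.281, 0.386], [0.255, 0.96, -0.116], [-0.403, -0.004, -0.915]]
ft_force: [0.5, -0.4, 0.4]
grip_width: 0.0342
gripper_force: 0.0
```

```bash
python3 - <<'E'
from fit import *
for k in (.040,.030):
    p=JAR-D*k; p[2]=.055; s=row(p,Rb(24))
print(s["position"],s["ft_force"])
p=RAM-D*.038; p[2]=.055; row(p,Rb(24))
im=env.get_image("side"); cv2.imwrite("pics/s1.png",cv2.resize(im["frame"][120:320,180:460,::-1],None,fx=2.5,fy=2.5))
E
```

```text
t 3.48 row [-2.08  0.03  0.85 -0.24 -0.25 -0.  ]
t 3.48 row [-2.99  0.03  1.25 -0.24 -0.25 -0.  ]
[0.501  0.0242 0.0544] [ 0.4586 -0.3639  0.4269]
t 3.48 row [-13.42   0.73   5.84  -0.24  -0.25  -0.  ]
```

View pics/s1.png

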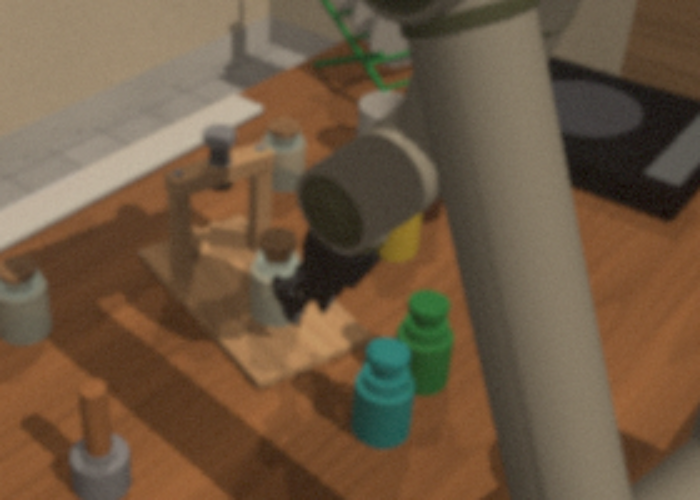

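The crop shows the fingers just behind the jar's body (about (285, 290)), clear of the look-alikes. I'll push next.

Call:
{"fn": "jog_arm", "kwargs": {
  "targets": [
    [-1,0,0.4,0,0,0],
    [-1.8,0,0.8,0,0,0],
    [-2.5,0,1.1,0,0,0],
    [-3.2,0.1,1.4,0,0,0],
    [-4.0,0.1,1.7,0,0,0],
    [-4.8,0.2,2.1,0,0,0],
    [-5.6,0.2,2.4,0,0,0],
    [-6.4,0.3,2.8,0,0,0]
  ]
}}

```text
time_s: 4.2
position: [0.57, 0.0072, 0.0558]
tool_rot: [[-0.878, 0.279, 0.389], [0.254, 0.96, -0.117], [-0.406, -0.004, -0.914]]
ft_force: [-4.1, 1.5, 4.6]
grip_width: 0.0344
gripper_force: 2.9
```

```bash
python3 - <<'E'
from fit import *
p=RAM-D*.038; p[2]=.055; s=row(p,Rb(24)); P=np.array(s["position"])
print("tcp in press",(P-RAM)@D,(P-RAM)@np.cross(Z,D),P[2],s["ft_force"])
for c in ["side","top"]:
    W=cloud(env.get_image(c)); g=P+D*.04
    for z0,z1,rad,r in [(.117,.128,.035,None),(.1,.117,.035,.023)]:
        Q=sel(W,g,rad,z0,z1)
        if len(Q)>5:
            C=circ(Q,r); print(c,len(Q),C); C=np.r_[C if r else C[0],0]; print((C-RAM)@D,(C-RAM)@np.cross(Z,D))
E
```

```text
t 4.2 row [-6.86  0.41  3.13 -0.21 -0.04  0.08]
tcp in press -0.11341984959425297 -0.0040553005602069776 0.05576381841415217 [-4.1491  1.4848  4.6408]
side 90 (array([ 0.6016, -0.0004]), 0.02361126057803631)
-0.08089780262002769 -0.002613921313948182
side 17 [0.6002 0.0366]
-0.09260849082263549 0.0325509482958025
top 225 (array([ 0.6055, -0.0017]), 0.022955669090151787)
-0.07680053557623011 -0.002715037302203153
top 6 [ 0.6061 -0.0014]
-0.07628665232303217 -0.002248372496815107
```

Call:
{"fn": "jog_arm", "kwargs": {
  "targets": [
    [-0.8,0,0.4,0,0,0],
    [-1.6,0.1,0.7,0,0,0],
    [-2.4,0.1,1.1,0,0,0],
    [-3.2,0.2,1.5,0,0,0],
    [-4.0,0.2,1.8,0,0,0],
    [-4.7,0.3,2.1,0,0,0],
    [-5.3,0.3,2.4,0,0,0],
    [-5.8,0.3,2.6,0,0,0]
  ]
}}

```text
time_s: 4.97
position: [0.6318, -0.0076, 0.0552]
tool_rot: [[-0.878, 0.279, 0.389], [0.254, 0.96, -0.117], [-0.406, -0.004, -0.914]]
ft_force: [-2.8, 0.0, 0.5]
grip_width: 0.0339
gripper_force: 1.6
```

```bash
cat > chk.py <<'E'
from fit import *
p=RAM-D*.036; p[2]=.055; s=row(p,Rb(24)); P=np.array(s["position"]); Y=np.cross(Z,D)
print("tcp in press",(P-RAM)@D,(P-RAM)@Y,P[2],s["ft_force"])
for c in ["side","top"]:
    im=env.get_image(c); W=cloud(im); g=P+D*.036
    Q=sel(W,g,.035,.114,.128)
    if len(Q)>5:
        C=np.r_[circ(Q)[0],0]; print(c,len(Q),circ(Q),(C-RAM)@D,(C-RAM)@Y,Q[:,2].mean())
    save(im,f"{c}_{s['time_s']:.2f}.png")
E
python3 chk.py
```

```text
t 4.97 row [-1.26  0.11  0.58 -0.21 -0.04  0.08]
tcp in press -0.04988059805568255 -0.001062315922382298 0.05518874476653414 [-2.7869  0.0319  0.5076]
side 67 (array([ 0.6653, -0.0163]), 0.02492738515138626) -0.015341848925380772 -6.014374767149394e-05 0.12214124380170589
top 136 (array([ 0.6645, -0.0146]), 0.02231021784245968) -0.01650151726243666 0.0013504333621501465 0.1228229819692993
```

Call:
{"fn": "jog_arm", "kwargs": {
  "targets": [
    [-0.3,0,0.1,0,0,0],
    [-0.5,0,0.2,0,0,0],
    [-0.7,0.1,0.3,0,0,0],
    [-0.9,0.1,0.4,0,0,0],
    [-1.0,0.1,0.5,0,0,0],
    [-1.1,0.1,0.5,0,0,0]
  ]
}}

```text
time_s: 5.57
position: [0.643, -0.0098, 0.0552]
tool_rot: [[-0.878, 0.279, 0.389], [0.254, 0.96, -0.117], [-0.406, -0.004, -0.914]]
ft_force: [-2.5, 1.3, 0.7]
grip_width: 0.0343
gripper_force: 1.3
```

```bash
python3 chk.py
```

```text
t 5.57 row [-0.22  0.    0.12 -0.21 -0.05  0.09]
tcp in press -0.03851551610444661 -2.5635750088787348e-05 0.05520630046450177 [-2.4535  1.2525  0.6622]
side 53 (array([ 0.675 , -0.0065]), 0.01725417748093605) -0.008698179093124512 0.012078968974445593 0.12150956615720124
top 76 (array([ 0.6708, -0.0154]), 0.021774616092443466) -0.01023366784193209 0.002289895713557889 0.12215586935427568
```

Call:
{"fn": "jog_arm", "kwargs": {
  "targets": [
    [-0.1,0,0.05,0,0,0],
    [-0.2,0,0.1,0,0,0],
    [-0.3,0,0.15,0,0,0],
    [-0.3,0,0.15,0,0,0]
  ]
}}

```text
time_s: 6.0
position: [0.6464, -0.0108, 0.0551]
tool_rot: [[-0.878, 0.279, 0.389], [0.254, 0.96, -0.117], [-0.406, -0.004, -0.914]]
ft_force: [-2.2, -0.2, 0.3]
grip_width: 0.034
gripper_force: 1.2
```

Call:
{"fn": "jog_arm", "kwargs": {
  "targets": [
    [-0.1,0,0.05,0,0,0],
    [-0.2,0,0.1,0,0,0],
    [-0.2,0,0.1,0,0,0]
  ]
}}

```text
time_s: 6.25
position: [0.6475, -0.0114, 0.0548]
tool_rot: [[-0.879, 0.279, 0.387], [0.254, 0.96, -0.117], [-0.404, -0.004, -0.915]]
ft_force: [-8.1, 0.5, 4.2]
grip_width: 0.0339
gripper_force: 4.2
```

Call:
{"fn": "jog_arm", "kwargs": {
  "targets": [
    [-0.1,0,0.05,0,0,0],
    [-0.1,0,0.05,0,0,0],
    [-0.1,0,0.05,0,0,0]
  ]
}}

```text
time_s: 6.5
position: [0.6479, -0.0115, 0.0546]
tool_rot: [[-0.879, 0.279, 0.386], [0.254, 0.96, -0.117], [-0.403, -0.005, -0.915]]
ft_force: [-10.8, 0.3, 6.2]
grip_width: 0.0343
gripper_force: 6.2
```

```bash
python3 chk.py; python3 - <<'E'
from fit import *
im=env.get_image("side"); cv2.imwrite("pics/s2.png",cv2.resize(im["frame"][140:280,210:370,::-1],None,fx=4,fy=4))
W=cloud(im); Y=np.cross(Z,D)
Q=sel(W,RAM,.045,.045,.075); L=np.c_[(Q-RAM)@D,(Q-RAM)@Y,Q[:,2]]; print(len(L),L.min(0),L.max(0))
C=circ(Q,.032); C=np.r_[C,0]; print("body",C,(C-RAM)@D,(C-RAM)@Y)
E
```

```text
t 6.5 row [ 0.23  0.04 -0.14 -0.25 -0.23  0.11]
tcp in press -0.03332007012027089 -0.00035797208678019666 0.05462531345928105 [-10.7651   0.326    6.2301]
side 41 (array([ 0.6777, -0.007 ]), 0.01585681550204754) -0.005959854558834737 0.012276953277365278 0.12139251391787832
top 54 (array([ 0.6694, -0.0155]), 0.01862279511988163) -0.011582253772797918 0.0018252512764698418 0.12175871892500868
91 [-0.0404 -0.0197  0.0451] [0.0167 0.0331 0.075 ]
body [ 0.679  -0.0212  0.    ] -0.000788872098627025 -0.0009529312084488338
```

View pics/s2.png

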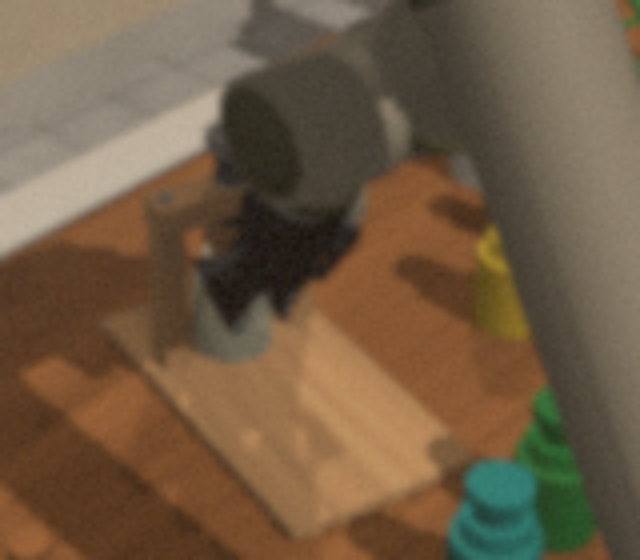

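The jar is seated: it stops hard at about 12 N, and the fit puts its axis about 1 mm from the ram's. Next I'll back off, rise and go to the pounder.

Call:
{"fn": "jog_arm", "kwargs": {
  "targets": [
    [1.5,0,-0.7,0,0,0],
    [4,0,-1.8,0,0,0],
    [7.3,0,-3.2,0,0,0],
    [6.0,0,-6.5,0,0,0],
    [4.4,0,-10,0,0,0],
    [2.8,0,-13.5,0,0,0],
    [1.2,0,-16.9,0,0,0],
    [1.2,0,-16.9,0,0,0]
  ],
  "hand": 1
}}

```text
time_s: 7.32
position: [0.5765, 0.0106, 0.2132]
tool_rot: [[-0.872, 0.279, 0.403], [0.252, 0.96, -0.119], [-0.42, -0.002, -0.907]]
ft_force: [1.1, -1.3, 1.6]
grip_width: 0.0851
gripper_force: 0.0
```

```bash
python3 - <<'E'
from fit import *
s=row([.5187,.325,.22],Rb(0)); print(s["position"],s["q"])
Y=np.cross(Z,D)
for c in ["side","top"]:
    im=env.get_image(c); W=cloud(im)
    Q=sel(W,RAM,.045,.04,.075); C=np.r_[circ(Q,.032),0]; print(c,"body",len(Q),C,(C-RAM)@D,(C-RAM)@Y)
    for n,ce,rad,z0,z1,r in [("handle",(.5185,.325),.03,.06,.128,.014),("head",(.5185,.325),.045,.008,.04,.03)]:
        Q=sel(W,ce,rad,z0,z1); print(n,len(Q),circ(Q,r))
E
```

```text
t 7.32 row [12.68 28.58 -6.69 -0.11 24.85  0.03]
[0.5765 0.0106 0.2132] [ -9.3475  16.4948  89.9712  -3.9526  48.9142 -81.2317]
side body 188 [ 0.6803 -0.0213  0.    ] 0.0005215012659793009 -0.0006789094185183791
handle 248 [0.5184 0.3249]
head 211 [0.5194 0.3249]
top body 58 [ 0.6813 -0.0198  0.    ] 0.0010461605297706498 0.0010209996718566741
handle 64 [0.519  0.3249]
head 50 [0.5192 0.3272]
```

Call:
{"fn": "jog_arm", "kwargs": {
  "targets": [
    [12.7,28.6,-6.7,0,24.8,0],
    [12.7,28.6,-6.7,0,24.8,0],
    [12.7,28.6,-6.7,0,24.8,0],
    [12.7,28.6,-6.7,0,24.8,0],
    [12.7,28.6,-6.7,0,24.8,0],
    [12.7,28.6,-6.7,0,24.8,0],
    [12.7,28.6,-6.7,0,24.8,0],
    [12.7,28.6,-6.7,0,24.8,0]
  ]
}}

```text
time_s: 8.08
position: [0.5141, 0.3289, 0.211]
tool_rot: [[-0.961, 0.278, -0.018], [0.278, 0.961, -0.0], [0.017, -0.005, -1.0]]
ft_force: [0.5, -0.8, -0.1]
grip_width: 0.0855
gripper_force: 0.0
```

```bash
python3 - <<'E'
from fit import *
s=row([.5187,.325,.16],Rb(0)); s=row([.5187,.325,.078],Rb(0)); print(s["position"],s["q"])
E
```

```text
t 8.08 row [-0.63 -0.22  5.09 -0.29 -0.97  0.08]
t 8.08 row [-0.77 -0.18 13.29 -0.29 -0.97  0.08]
[0.5141 0.3289 0.211 ] [ 21.3498  29.1285  65.4802   0.3625  86.341  -52.5595]
```

Call:
{"fn": "jog_arm", "kwargs": {
  "targets": [
    [-0.6,-0.2,2.5,-0.3,-1,0],
    [-0.7,-0.2,5,-0.3,-1,0],
    [-0.7,-0.2,8,-0.3,-1,0],
    [-0.8,-0.2,11,-0.3,-1,0],
    [-0.8,-0.2,13.3,-0.3,-1,0],
    [-0.8,-0.2,13.3,-0.3,-1,0]
  ]
}}

```text
time_s: 8.58
position: [0.5177, 0.3204, 0.0735]
tool_rot: [[-0.96, 0.279, -0.008], [0.279, 0.96, -0.004], [0.006, -0.006, -1.0]]
ft_force: [-0.6, -0.8, 0.4]
grip_width: 0.0854
gripper_force: 0.0
```

```bash
python3 - <<'E'
from fit import *
s=row([.5187,.325,.077],Rb(0)); print(s["position"],s["ft_force"])
E
```

```text
t 8.58 row [ 0.03  0.47 -0.35 -0.32 -0.36 -0.03]
[0.5177 0.3204 0.0735] [-0.5821 -0.8232  0.3782]
```

Small correction, then I'll close the fingers.

Call:
{"fn": "jog_arm", "kwargs": {
  "targets": [
    [0,0.5,-0.3,-0.3,-0.4,0],
    [0,0.5,-0.3,-0.3,-0.4,0],
    [0,0.5,-0.3,-0.3,-0.4,0]
  ]
}}

```text
time_s: 8.83
position: [0.5227, 0.327, 0.0847]
tool_rot: [[-0.96, 0.279, 0.014], [0.279, 0.96, 0.005], [-0.013, 0.009, -1.0]]
ft_force: [0.6, -0.3, 0.8]
grip_width: 0.0852
gripper_force: 0.0
```

Call:
{"fn": "jog_arm", "kwargs": {
  "targets": [
    [0,0,0,0,0,0],
    [0,0,0,0,0,0],
    [0,0,0,0,0,0],
    [0,0,0,0,0,0],
    [0,0,0,0,0,0],
    [0,0,0,0,0,0],
    [0,0,0,0,0,0],
    [0,0,0,0,0,0]
  ],
  "hand": 0,
  "newtons": 100
}}

```text
time_s: 9.5
position: [0.522, 0.3264, 0.0832]
tool_rot: [[-0.96, 0.279, 0.012], [0.279, 0.96, 0.004], [-0.01, 0.007, -1.0]]
ft_force: [-0.5, -1.7, 2.6]
grip_width: 0.0264
gripper_force: 97.6
```

```bash
python3 - <<'E'
from fit import *
s=row([.5187,.325,.26],Rb(0)); print(s["position"],s["ft_force"],s["grip_width"],s["gripper_force"])
E
```

```text
t 9.5 row [  0.1   -0.1  -17.69   0.38   0.58  -0.02]
[0.522  0.3264 0.0832] [-0.4738 -1.6577  2.5874] 0.026363308065020293 97.6036012172699
```

Call:
{"fn": "jog_arm", "kwargs": {
  "targets": [
    [0,0,-1,0,0,0],
    [0,0,-4,0,0,0],
    [0,0,-8,0,0,0],
    [0,0,-12,0,0,0],
    [0,0,-16,0,0,0],
    [0,0,-20,0,0,0],
    [0,0,-24,0,0,0],
    [0,0,-24,0,0,0]
  ]
}}

```text
time_s: 10.17
position: [0.52, 0.3262, 0.3318]
tool_rot: [[-0.96, 0.279, 0.024], [0.279, 0.96, 0.009], [-0.021, 0.015, -1.0]]
ft_force: [0.7, 0.7, -4.2]
grip_width: 0.0262
gripper_force: 99.4
```

```bash
python3 - <<'E'
from fit import *
s=env.observe(); T=np.array(s["tool_rot"]); P=np.array(s["position"]); print(P,s["grip_width"],s["ft_force"])
g=RAM+[.002,.001,.325]; row(g,T)
for c in ["side","top"]:
    im=env.get_image(c); W=cloud(im); 
    Q=sel(W,P,.05,P[2]-.083+.003,P[2]-.083+.042); print(c,len(Q),circ(Q,.03) if len(Q)>5 else 0, Q.min(0) if len(Q) else 0)
save(im,"lift.png")
E
```

```text
[0.52   0.3262 0.3318] 0.02621181635174096 [ 0.7118  0.7132 -4.2436]
t 10.17 row [-25.18 -28.69   0.77   0.     0.     0.  ]
side 389 [0.5171 0.3262] [0.4849 0.3016 0.2519]
top 265 [0.5171 0.3279] [0.4872 0.2959 0.252 ]
```

Call:
{"fn": "jog_arm", "kwargs": {
  "targets": [
    [-25.2,-28.7,0.7,0,0,0],
    [-25.2,-28.7,0.7,0,0,0],
    [-25.2,-28.7,0.7,0,0,0],
    [-25.2,-28.7,0.7,0,0,0],
    [-25.2,-28.7,0.7,0,0,0],
    [-25.2,-28.7,0.7,0,0,0],
    [-25.2,-28.7,0.7,0,0,0],
    [-25.2,-28.7,0.7,0,0,0]
  ]
}}

```text
time_s: 10.93
position: [0.6604, 0.0219, 0.3144]
tool_rot: [[-0.96, 0.279, 0.006], [0.279, 0.96, 0.005], [-0.004, 0.006, -1.0]]
ft_force: [0.9, -0.1, -4.5]
grip_width: 0.0257
gripper_force: 99.4
```

Call:
{"fn": "jog_arm", "kwargs": {
  "targets": [
    [0,0,0,0,0,0]
  ]
}}

```text
time_s: 11.02
position: [0.6622, 0.0163, 0.3124]
tool_rot: [[-0.958, 0.287, 0.005], [0.287, 0.958, 0.002], [-0.004, 0.003, -1.0]]
ft_force: [-0.7, 0.8, -6.0]
grip_width: 0.0258
gripper_force: 100.2
```

```bash
python3 - <<'E'
from fit import *
s=row(RAM+[.003,0,.325],Rb(0)); print(s["position"],s["q"],s["ft_force"])
E
```

```text
t 11.02 row [-3.05 -2.92 -1.26  0.18  0.22 -0.45]
[0.6622 0.0163 0.3124] [ -8.8683  32.0979  43.9202   0.1546 103.7369 -82.1788] [-0.6898  0.7693 -6.0255]
```

Call:
{"fn": "jog_arm", "kwargs": {
  "targets": [
    [-1.5,-1.5,-0.8,0,0,0],
    [-3,-2.9,-1,0.2,0.2,-0.4],
    [-3,-2.9,-1,0.2,0.2,-0.4],
    [-3,-2.9,-1,0.2,0.2,-0.4],
    [-3,-2.9,-1,0.2,0.2,-0.4]
  ]
}}

```text
time_s: 11.43
position: [0.6807, -0.012, 0.3254]
tool_rot: [[-0.962, 0.272, 0.003], [0.272, 0.962, 0.002], [-0.002, 0.003, -1.0]]
ft_force: [-0.6, 0.8, -5.1]
grip_width: 0.0262
gripper_force: 99.8
```

```bash
cat > pz.py <<'E'
from fit import *
s=row(RAM+[.003,0,.31],Rb(0)); P=np.array(s["position"]); print(P,s["ft_force"],np.array(s["tool_rot"])[:,2])
for c in ["side","top"]:
    im=env.get_image(c); W=cloud(im)
    Q=sel(W,P,.05,P[2]-.083+.003,P[2]-.083+.042); print(c,len(Q),circ(Q,.03) if len(Q)>5 else 0,"zmin head",np.percentile(Q[:,2],1) if len(Q) else 0)
    Q=sel(W,P,.05,P[2]-.083+.0,P[2]+.0); 
    if len(Q):
        H=np.histogram(Q[:,2],bins=12); print(H[0],H[1])
    save(im,f"p_{c}_{s['time_s']:.2f}.png")
    if c=="side": cv2.imwrite("pics/pz.png",cv2.resize(im["frame"][120:270,180:340,::-1],None,fx=4,fy=4))
E
python3 pz.py
```

```text
t 11.43 row [-0.45 -0.76  1.53  0.17  0.13  0.4 ]
[ 0.6807 -0.012   0.3254] [-0.6139  0.8166 -5.0518] [ 0.003   0.0023 -1.    ]
side 245 [ 0.6763 -0.0125] zmin head 0.24645980377327004
[ 34  46  40  45  45  47 111  33  24  18  22  24] [0.243  0.2498 0.2567 0.2635 0.2704 0.2772 0.2841 0.2909 0.2978 0.3046
 0.3115 0.3183 0.3252]
top 1 0 zmin head 0.2841632599442765
[12 43 12  0  1  1  1  3  0  3  5  5] [0.2842 0.2876 0.291  0.2944 0.2978 0.3012 0.3046 0.308  0.3114 0.3148
 0.3182 0.3216 0.325 ]
```

View pics/pz.png

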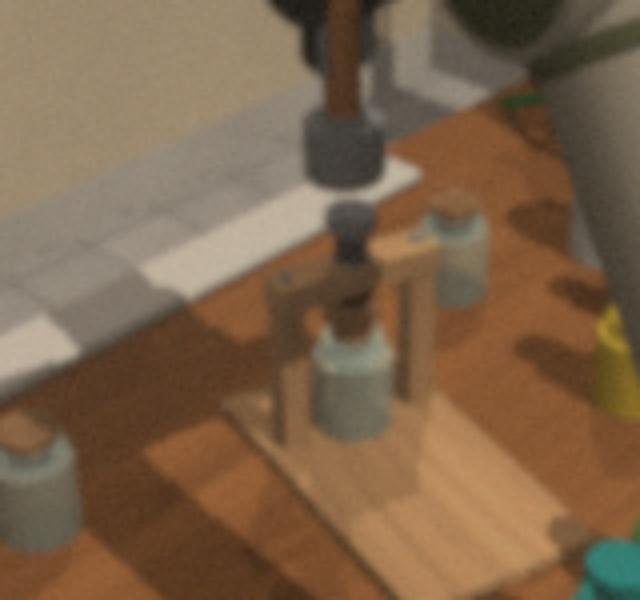

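Seen from the side: the jar is seated under the ram at about (350, 380), and the pounder is above the ram's head. Next I'll align it and lower to about 15 mm above the head.

Call:
{"fn": "jog_arm", "kwargs": {
  "targets": [
    [-0.3,-0.4,0.7,0,0,0],
    [-0.5,-0.7,1.4,0.2,0.1,0.4],
    [-0.6,-0.7,2,0.2,0.1,0.4],
    [-0.6,-0.7,2,0.2,0.1,0.4],
    [-0.6,-0.7,2,0.2,0.1,0.4],
    [-0.6,-0.7,2,0.2,0.1,0.4]
  ]
}}

```text
time_s: 12.03
position: [0.6851, -0.0208, 0.3076]
tool_rot: [[-0.96, 0.279, 0.005], [0.279, 0.96, -0.002], [-0.005, -0.0, -1.0]]
ft_force: [0.5, 0.7, -5.1]
grip_width: 0.0263
gripper_force: 100.2
```

```bash
python3 pz.py
```

```text
t 12.03 row [ 0.21 -0.03 -0.24 -0.02  0.28 -0.01]
[ 0.6851 -0.0208  0.3076] [ 0.4605  0.689  -5.0851] [ 0.0046 -0.0017 -1.    ]
side 239 [ 0.6811 -0.0214] zmin head 0.22811652847873418
[ 35  41  39  43  41  45 111  31  24  18  24  20] [0.2253 0.2321 0.239  0.2458 0.2527 0.2595 0.2663 0.2732 0.28   0.2868
 0.2937 0.3005 0.3074]
top 0 0 zmin head 0
[39 26  6  5  0  2  1  2  2  6  2  6] [0.2667 0.2701 0.2735 0.2768 0.2802 0.2835 0.2869 0.2903 0.2936 0.297
 0.3003 0.3037 0.3071]
```

Call:
{"fn": "jog_arm", "kwargs": {
  "targets": [
    [0,0,0.8,0,0,0],
    [0,0,1.6,0,0,0],
    [0,0,2.4,0,0,0],
    [0,0,3.2,0,0,0],
    [0,0,3.2,0,0,0],
    [0,0,3.2,0,0,0]
  ]
}}

```text
time_s: 12.63
position: [0.6852, -0.0209, 0.2754]
tool_rot: [[-0.96, 0.279, 0.004], [0.279, 0.96, -0.002], [-0.005, -0.0, -1.0]]
ft_force: [0.1, 0.5, -1.8]
grip_width: 0.0261
gripper_force: 100.9
```

Call:
{"fn": "jog_arm", "kwargs": {
  "targets": [
    [0,0,0.3,0,0,0],
    [0,0,0.5,0,0,0],
    [0,0,0.5,0,0,0]
  ]
}}

```text
time_s: 12.88
position: [0.6853, -0.021, 0.271]
tool_rot: [[-0.96, 0.279, 0.005], [0.279, 0.96, -0.002], [-0.006, -0.0, -1.0]]
ft_force: [-1.1, -0.0, 4.9]
grip_width: 0.0262
gripper_force: 100.9
```

Call:
{"fn": "jog_arm", "kwargs": {
  "targets": [
    [0,0,0.2,0,0,0],
    [0,0,0.3,0,0,0]
  ]
}}

```text
time_s: 13.05
position: [0.6853, -0.0209, 0.2682]
tool_rot: [[-0.96, 0.279, 0.006], [0.279, 0.96, -0.002], [-0.006, -0.0, -1.0]]
ft_force: [-1.5, -0.5, 5.9]
grip_width: 0.0264
gripper_force: 100.9
```

Call:
{"fn": "jog_arm", "kwargs": {
  "targets": [
    [0,0,0.15,0,0,0],
    [0,0,0.15,0,0,0]
  ]
}}

```text
time_s: 13.22
position: [0.6853, -0.0209, 0.2665]
tool_rot: [[-0.96, 0.279, 0.005], [0.279, 0.96, -0.002], [-0.006, -0.0, -1.0]]
ft_force: [-0.1, -0.1, 4.4]
grip_width: 0.0259
gripper_force: 100.9
```

Call:
{"fn": "jog_arm", "kwargs": {
  "targets": [
    [0,0,0.1,0,0,0],
    [0,0,0.1,0,0,0]
  ]
}}

```text
time_s: 13.38
position: [0.6853, -0.021, 0.2656]
tool_rot: [[-0.96, 0.279, 0.005], [0.279, 0.96, -0.002], [-0.006, -0.0, -1.0]]
ft_force: [-1.7, 0.1, 5.6]
grip_width: 0.0261
gripper_force: 100.9
```

Call:
{"fn": "jog_arm", "kwargs": {
  "targets": [
    [0,0,0.1,0,0,0],
    [0,0,0.1,0,0,0]
  ]
}}

```text
time_s: 13.55
position: [0.6854, -0.021, 0.2652]
tool_rot: [[-0.96, 0.279, 0.006], [0.279, 0.96, -0.002], [-0.007, -0.0, -1.0]]
ft_force: [-1.8, 0.3, 8.4]
grip_width: 0.0264
gripper_force: 101.4
```

Call:
{"fn": "jog_arm", "kwargs": {
  "targets": [
    [0,0,0.1,0,0,0],
    [0,0,0.1,0,0,0]
  ]
}}

```text
time_s: 13.72
position: [0.6854, -0.021, 0.2649]
tool_rot: [[-0.96, 0.279, 0.007], [0.279, 0.96, -0.002], [-0.008, -0.0, -1.0]]
ft_force: [-2.6, -0.2, 10.2]
grip_width: 0.0259
gripper_force: 101.6
```

Call:
{"fn": "jog_arm", "kwargs": {
  "targets": [
    [0,0,0.15,0,0,0],
    [0,0,0.15,0,0,0]
  ]
}}

```text
time_s: 13.88
position: [0.6855, -0.021, 0.2644]
tool_rot: [[-0.96, 0.279, 0.009], [0.279, 0.96, -0.003], [-0.009, -0.0, -1.0]]
ft_force: [-3.9, 0.5, 15.4]
grip_width: 0.0258
gripper_force: 102.1
```

Call:
{"fn": "jog_arm", "kwargs": {
  "targets": [
    [0,0,0.1,0,0,0],
    [0,0,0.1,0,0,0]
  ]
}}

```text
time_s: 14.05
position: [0.6855, -0.0211, 0.2641]
tool_rot: [[-0.96, 0.279, 0.01], [0.279, 0.96, -0.003], [-0.01, -0.0, -1.0]]
ft_force: [-4.1, 0.4, 18.2]
grip_width: 0.0259
gripper_force: 102.3
```

The force is rising steeply (about 19 N on the cork), so it's home. I'll ease off, then give a second shallow tap that stops well short of the cork, to be sure a fast blow has registered.

Call:
{"fn": "jog_arm", "kwargs": {
  "targets": [
    [0,0,-1,0,0,0],
    [0,0,-2.5,0,0,0],
    [0,0,-4,0,0,0],
    [0,0,-4,0,0,0],
    [0,0,-4,0,0,0]
  ]
}}

```text
time_s: 14.47
position: [0.6852, -0.0209, 0.2995]
tool_rot: [[-0.96, 0.279, 0.003], [0.279, 0.96, -0.002], [-0.004, -0.001, -1.0]]
ft_force: [0.9, -0.4, -5.1]
grip_width: 0.0261
gripper_force: 100.4
```

```bash
python3 - <<'E'
from fit import *
s=env.observe(); print(s["time_s"],s["position"],s["ft_force"])
Y=np.cross(Z,D)
for c in ["side","top"]:
    im=env.get_image(c); W=cloud(im)
    Q=sel(W,RAM,.045,.04,.075); C=np.r_[circ(Q,.032),0]; print(c,"body",len(Q),(C-RAM)@D,(C-RAM)@Y)
    if c=="side": cv2.imwrite("pics/home.png",cv2.resize(im["frame"][140:260,210:330,::-1],None,fx=5,fy=5,interpolation=cv2.INTER_CUBIC))
E
```

```text
14.4667 [ 0.6852 -0.0209  0.2995] [ 0.929  -0.3934 -5.1273]
side body 185 0.0006096295173963022 -0.00045731266523517313fit.py:4: RuntimeWarning: Mean of empty slice.
  P=P[:,:2]; c=P.mean(0)
  ret = um.true_divide(
Traceback (most recent call last):
  File "fit.py", line 5, in circ
    if r: s=least_squares(lambda x:np.hypot(*(P-x).T)-r,c,loss="soft_l1",f_scale=.002).x; return s
            ~~~~~~~~~~~~~^^^^^^^^^^^^^^^^^^^^^^^^^^^^^^^^^^^^^^^^^^^^^^^^^^^^^^^^^^^^^
ValueError: Initial guess is outside of provided bounds
```

View pics/home.png

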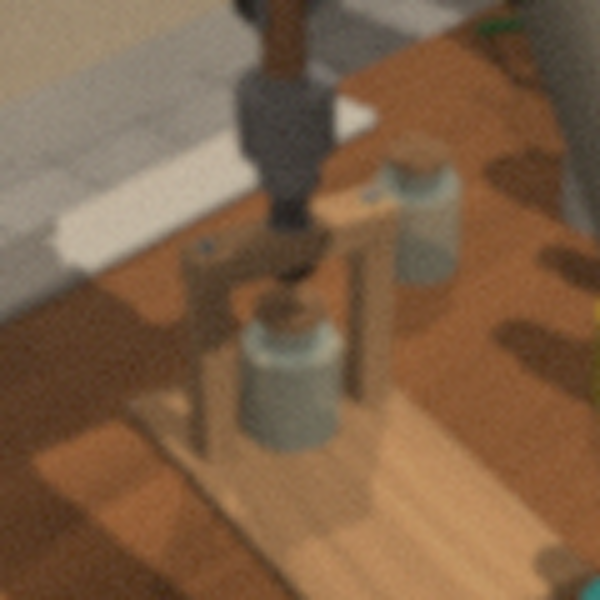

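The cork now sits on the rim like the closed neighbour jar at (420, 160), and the jar is still seated. Now the shallow brisk tap, then lift off.

Call:
{"fn": "jog_arm", "kwargs": {
  "targets": [
    [0,0,1,0,0,0],
    [0,0,2,0,0,0],
    [0,0,2,0,0,0],
    [0,0,0,0,0,0],
    [0,0,-2,0,0,0],
    [0,0,-4,0,0,0],
    [0,0,-4,0,0,0],
    [0,0,-4,0,0,0]
  ]
}}

```text
time_s: 15.23
position: [0.6851, -0.0209, 0.3402]
tool_rot: [[-0.96, 0.279, 0.005], [0.279, 0.96, -0.002], [-0.005, -0.0, -1.0]]
ft_force: [-0.7, 0.5, -6.2]
grip_width: 0.0264
gripper_force: 100.3
```

```bash
python3 - <<'E'
from fit import *
s=row([.522,.3264,.31],Rb(0)); print(s["position"],s["ft_force"],s["grip_width"])
W=cloud(env.get_image("side")); Q=sel(W,RAM,.022,.085,.115); L=np.c_[(Q-RAM)@D,Q[:,2]]; print(len(Q),Q[:,2].max(),np.histogram(Q[:,2],8))
E
```

```text
t 15.23 row [25.37 28.79  2.88 -0.02  0.3  -0.01]
[ 0.6851 -0.0209  0.3402] [-0.6622  0.538  -6.1516] 0.02639975572176725
102 0.11255855495234102 (array([ 1,  0,  2,  3,  9, 11, 67,  9]), array([0.0854, 0.0888, 0.0922, 0.0956, 0.099 , 0.1024, 0.1058, 0.1092,
       0.1126]))
```

Call:
{"fn": "jog_arm", "kwargs": {
  "targets": [
    [25.4,28.8,2.5,0,0.3,0],
    [25.4,28.8,2.5,0,0.3,0],
    [25.4,28.8,2.5,0,0.3,0],
    [25.4,28.8,2.5,0,0.3,0],
    [25.4,28.8,2.5,0,0.3,0],
    [25.4,28.8,2.5,0,0.3,0],
    [25.4,28.8,2.5,0,0.3,0],
    [25.4,28.8,2.5,0,0.3,0]
  ]
}}

```text
time_s: 15.95
position: [0.5416, 0.2816, 0.3155]
tool_rot: [[-0.96, 0.279, -0.004], [0.279, 0.96, -0.001], [0.004, -0.002, -1.0]]
ft_force: [0.8, 0.6, -4.6]
grip_width: 0.0264
gripper_force: 100.4
```

Call:
{"fn": "jog_arm", "kwargs": {
  "targets": [
    [0,0,0,0,0,0],
    [0,0,0,0,0,0]
  ]
}}

```text
time_s: 16.12
position: [0.5417, 0.282, 0.3158]
tool_rot: [[-0.961, 0.276, -0.004], [0.276, 0.961, -0.001], [0.004, -0.002, -1.0]]
ft_force: [0.1, -0.9, -5.2]
grip_width: 0.0259
gripper_force: 100.3
```

```bash
python3 - <<'E'
from fit import *
s=row([.522,.3264,.12],Rb(0)); print(s["position"],s["ft_force"],s["grip_width"],np.array(s["tool_rot"])[:,2])
E
```

```text
t 16.12 row [ 3.05  3.78 19.58 -0.14 -0.21  0.2 ]
[0.5417 0.282  0.3158] [ 0.13   -0.8788 -5.215 ] 0.025895765191222088 [-0.0041 -0.0013 -1.    ]
```

Call:
{"fn": "jog_arm", "kwargs": {
  "targets": [
    [1,1.2,4,0,0,0],
    [2,2.4,8,0,0,0],
    [3,3.6,12,0,0,0],
    [3,3.8,16,-0.1,-0.2,0],
    [3,3.8,18.5,-0.1,-0.2,0],
    [3,3.8,20,-0.1,-0.2,0],
    [3,3.8,21,-0.1,-0.2,0],
    [3,3.8,21,-0.1,-0.2,0]
  ]
}}

```text
time_s: 16.78
position: [0.5244, 0.3236, 0.1049]
tool_rot: [[-0.96, 0.28, -0.002], [0.28, 0.96, -0.002], [0.001, -0.002, -1.0]]
ft_force: [0.4, -0.7, -6.0]
grip_width: 0.0261
gripper_force: 100.4
```

```bash
python3 - <<'E'
from fit import *
s=row([.522,.3264,.083],Rb(0)); print(s["position"],s["ft_force"],np.array(s["tool_rot"])[:,2])
E
```

```text
t 16.78 row [ 0.31  0.21  2.19 -0.11 -0.07 -0.09]
[0.5244 0.3236 0.1049] [ 0.3638 -0.7015 -5.972 ] [-0.0016 -0.0015 -1.    ]
```

Call:
{"fn": "jog_arm", "kwargs": {
  "targets": [
    [0,0,0.7,0,0,0],
    [0,0,1.2,0,0,0],
    [0,0,1.6,0,0,0],
    [0,0,1.9,0,0.7,0],
    [0,0,1.9,0,0.7,0]
  ]
}}

```text
time_s: 17.2
position: [0.5252, 0.3248, 0.0884]
tool_rot: [[-0.96, 0.279, -0.01], [0.279, 0.96, 0.004], [0.01, 0.001, -1.0]]
ft_force: [-1.0, 0.5, -4.3]
grip_width: 0.0263
gripper_force: 100.4
```

Call:
{"fn": "jog_arm", "kwargs": {
  "targets": [
    [0,0,0.1,0,0,0],
    [0,0,0.2,0,0,0],
    [0,0,0.2,0,0,0]
  ]
}}

```text
time_s: 17.45
position: [0.5251, 0.325, 0.0867]
tool_rot: [[-0.96, 0.279, -0.008], [0.279, 0.96, 0.004], [0.009, 0.001, -1.0]]
ft_force: [0.4, 0.4, -5.1]
grip_width: 0.0259
gripper_force: 100.4
```

Call:
{"fn": "jog_arm", "kwargs": {
  "targets": [
    [0,0,0.1,0,-1.2,0],
    [0,0,0.25,0,-1.2,0],
    [0,0,0.35,0,-1.2,0],
    [0,0,0.35,0,-1.2,0]
  ]
}}

```text
time_s: 17.78
position: [0.525, 0.325, 0.0834]
tool_rot: [[-0.96, 0.279, 0.012], [0.279, 0.96, -0.002], [-0.012, 0.001, -1.0]]
ft_force: [-0.7, -0.6, -2.6]
grip_width: 0.0261
gripper_force: 101.3
```

Call:
{"fn": "jog_arm", "kwargs": {
  "targets": [
    [0,0,0.1,0,0,0],
    [0,0,0.1,0,0,0]
  ]
}}

```text
time_s: 17.95
position: [0.5253, 0.325, 0.0833]
tool_rot: [[-0.96, 0.279, 0.012], [0.279, 0.96, -0.002], [-0.012, 0.002, -1.0]]
ft_force: [-2.9, -2.0, 5.3]
grip_width: 0.0261
gripper_force: 101.7
```

The pounder is touching down. I'll release it, then retreat straight up.

Call:
{"fn": "jog_arm", "kwargs": {
  "targets": [
    [0,0,-0.1,0,0,0],
    [0,0,-0.1,0,0,0],
    [0,0,-0.1,0,0,0],
    [0,0,-0.1,0,0,0],
    [0,0,-0.1,0,0,0],
    [0,0,-0.1,0,0,0],
    [0,0,-0.1,0,0,0],
    [0,0,-0.1,0,0,0]
  ],
  "hand": 1
}}

```text
time_s: 18.62
position: [0.5251, 0.325, 0.0832]
tool_rot: [[-0.96, 0.279, 0.011], [0.279, 0.96, -0.002], [-0.012, 0.001, -1.0]]
ft_force: [-0.1, -0.4, -0.3]
grip_width: 0.0849
gripper_force: 0.0
```

Call:
{"fn": "jog_arm", "kwargs": {
  "targets": [
    [0,0,-1.5,0,0,0],
    [0,0,-4,0,0,0],
    [0,0,-7,0,0,0],
    [0,0,-10,0,0,0],
    [0,0,-14,0,0,0],
    [0,0,-18,0,0,0],
    [0,0,-18,0,0,0],
    [0,0,-18,0,0,0]
  ]
}}

```text
time_s: 19.28
position: [0.5235, 0.3256, 0.2655]
tool_rot: [[-0.96, 0.279, 0.016], [0.279, 0.96, -0.0], [-0.016, 0.004, -1.0]]
ft_force: [0.1, 0.6, -1.5]
grip_width: 0.0855
gripper_force: 0.0
```

```bash
python3 - <<'E'
from fit import *
s=env.observe(); print(s["position"],s["ft_force"],s["grip_width"])
im=env.get_image("side"); cv2.imwrite("pics/end.png",cv2.resize(im["frame"][130:350,80:400,::-1],None,fx=2.4,fy=2.4))
W=cloud(im); Y=np.cross(Z,D)
C=np.r_[circ(sel(W,RAM,.045,.04,.075),.032),0]; print("jar",(C-RAM)@D,(C-RAM)@Y)
for z0,z1,r in [(.06,.128,.014),(.008,.04,.03)]: print("pounder",circ(sel(W,(.521,.325),.045,z0,z1),r))
Q=sel(W,RAM,.03,.19,.22); print("ram top",np.percentile(Q[:,2],[50,90]))
E
```

```text
[0.5235 0.3256 0.2655] [ 0.0996  0.5943 -1.466 ] 0.08549744786303683
jar 0.0008509780296155531 -0.0007548952829496083
pounder [0.5229 0.3257]
pounder [0.5238 0.3258]
ram top [0.2053 0.2076]
```

View pics/end.png

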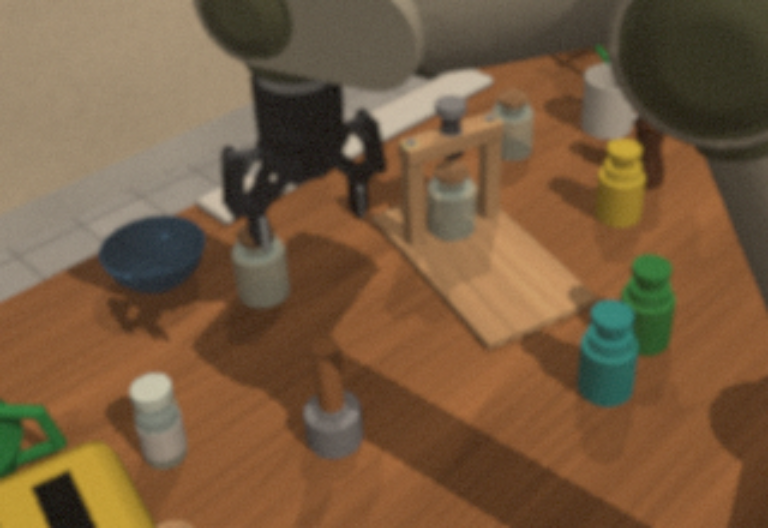

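The final view shows the pounder standing upright at (335, 420) and the closed jar under the ram at (450, 205). The ram is back up and the gripper is clear of everything.

```bash
python3 -c "
from rig import env
print(env.close_job())"
```

```text
the job is handed in; nothing more can be done
None
```

The job is handed in, with no verdict returned: the jar is seated under the ram with its cork driven home, the ram has sprung back up, the pounder stands upright on the worktop off the press, and the gripper never touched the other kitchen things.

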